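# Put the gilder's tools away in their fitted holders

## Task

The gilding is finished for the day: put the five tools back, each in the wooden holder made for it - the black-lidded jar in the wide turned well, the corked vial in the narrow turned stand, the sanding block in the large finger-notched tray, the slip stone in the small one, and the mop brush lying in both saddles of its rest, about centred so that its hair hangs free. Each must sit fully home; keep the jar and vial upright, and set everything down rather than dropping it.

Things in the scene. Friction and masses are not known exactly. Their poses are not given: they have to be found in the camera images.
- size_jar: Screw-lid jar, amber body, black lid, upright cylinder 58 mm in diameter, 75 mm high (lid 56 mm in diameter, the top 10 mm; it does not turn), about 0.2 kg. Origin: centre of its underside; z up.
- powder_vial: Small corked glass vial, upright: glass body 29 mm in diameter up to about 45 mm height, then the cork (about 21 mm wide), 66 mm high in all, solid to the gripper up to 58 mm; about 45 g. Grip it on the glass body. Origin: centre of its underside; z up.
- sand_block: Cork sanding block with dark red-brown top, lying flat: 46 mm along its x, 71 mm along its y, 23 mm high. Origin: centre of its underside.
- slip_stone: Grey slip stone (sharpening stone), lying flat: 58 mm along its x, 22 mm along its y, 14 mm high. Origin: centre of its underside.
- mop_brush: Gilder's mop brush lying flat along its y, 212 mm long: wooden handle with its thin end to +y, ferrule and round dark hair (20 mm thick, the last 25 mm) to -y. The handle is about 10 mm wide and 12 mm high round the middle; grip it there, across x. About 30 g, balance point about 8 mm from the origin towards +y. Origin: middle of its length, at its underside.
- jar_well: Round turned wooden well for the jar, fixed to the bench: bore 74 mm in diameter, 24 mm high, floor of the bore (felt) 9 mm above the bench, so 15 mm deep; outside 90 mm, foot 104 mm in diameter. Origin: on its axis, at its underside (the bench).
- vial_stand: Small round turned wooden stand for the vial, fixed to the bench: bore 45 mm in diameter, 30 mm high, floor of the bore 10 mm above the bench, so 20 mm deep; outside 61 mm, foot 75 mm in diameter. Origin: on its axis, at its underside.
- block_tray: Wooden tray for the sanding block, fixed to the bench: rectangular pocket 62 mm along its x, 87 mm along its y, floor (felt) 6 mm above the bench, walls up to 16.5 mm, 8 mm thick (outside 78 x 103 mm). The two long walls (those parallel to y) are cut away down to the floor over the middle 44 mm, as finger notches. Origin: centre of its underside.
- stone_tray: Smaller wooden tray for the slip stone, fixed to the bench: rectangular pocket 74 mm along its x, 38 mm along its y, floor (felt) 6 mm above the bench, walls up to 13.5 mm, 7 mm thick (outside 88 x 52 mm). The two long walls (those parallel to x) are cut away down to the floor over the middle 42 mm, as finger notches. Origin: centre of its underside.
- brush_rest: Wooden brush rest, fixed to the bench: a base strip 48 mm along its x, 124 mm along its y, 8 mm high, with two saddles at y = -45 and +45 mm, each 12 mm thick along y. The brush lies along the rest's y, in both saddles, either way round. A saddle's floor is 22 mm above the bench and 26 mm wide, between two horns that rise to 38 mm. Origin: centre of its underside.

How it is judged (in metres and radians):
At the end, for the whole second after the job is handed in: Each thing is at rest and seated on the floor of its own holder (underside within 5 mm of it), the right way up within 0.15 rad; jar, vial, block and stone within 13 mm of the holder's centre, the brush within 12 mm sideways and 25 mm lengthwise; block, stone and brush aligned within 0.35 rad (z of size_jar in the frame of jar_well between 0.005 and 0.014 m and angle between each of size_jar, powder_vial, sand_block, slip_stone, mop_brush's own z axis and vertical below 0.15 rad and linear speed of each of size_jar, powder_vial, sand_block, slip_stone, mop_brush below 0.02 m/s and horizontal distance between size_jar and jar_well below 0.013 m and z of powder_vial in the frame of vial_stand between 0.006 and 0.015 m and horizontal distance between powder_vial and vial_stand below 0.013 m and z of sand_block in the frame of block_tray between 0.002 and 0.011 m and horizontal distance between sand_block and block_tray below 0.013 m and angle between the y axis of sand_block and the y axis of block_tray, either way round below 0.35 rad and z of slip_stone in the frame of stone_tray between 0.002 and 0.011 m and horizontal distance between slip_stone and stone_tray below 0.013 m and angle between the y axis of slip_stone and the y axis of stone_tray, either way round below 0.35 rad and z of mop_brush in the frame of brush_rest between 0.018 and 0.027 m and x of mop_brush in the frame of brush_rest between -0.012 and 0.012 m and y of mop_brush in the frame of brush_rest between -0.025 and 0.025 m and angle between the y axis of mop_brush and the y axis of brush_rest, either way round below 0.35 rad); the robot touches nothing.
It fails at once if the jar or the vial is tipped over (more than 45 degrees from upright) (angle between any of size_jar, powder_vial's own z axis and vertical above 0.785 rad).
It fails at once if one of the five things is dropped or thrown: it moves faster than 0.7 m/s while the fingers do not touch it (a fall of about 25 mm) ((contact force between the fingers and size_jar below 0.05 N and linear speed of size_jar above 0.7 m/s) or (contact force between the fingers and powder_vial below 0.05 N and linear speed of powder_vial above 0.7 m/s) or (contact force between the fingers and sand_block below 0.05 N and linear speed of sand_block above 0.7 m/s) or (contact force between the fingers and slip_stone below 0.05 N and linear speed of slip_stone above 0.7 m/s) or (contact force between the fingers and mop_brush below 0.05 N and linear speed of mop_brush above 0.7 m/s)).
It also fails if it takes over 125 s, if anything falls off the work surface, if the arm or the gripper's body presses on something with over 40 N, if the wrist force passes 120 N, or if a joint passes its speed limit or range.

## Robot

A 6-joint arm with a two-finger parallel gripper is mounted at the origin on the work surface; the furniture and walls round the work are solid. World frame = base frame: x ahead of the robot, y to its left, z up, the work surface at z = 0. Lengths are in mm, angles in degrees, forces in N, time in s.
With the tool pointing down it reaches from about 350 to 850 mm from the base axis. Payload 8.1 kg.
Tool frame: the origin (TCP) lies midway between the tips of the shut fingers; the grasp point (between the pads) lies 19 mm behind it; z points along the fingers, y is the line along which they close (so a half turn about z gives the same grasp; the last joint's range is limited). The gripper opens to 85 mm and grips with 20 to 120 N. Pads are 22 mm wide; open, the fingers measure 114 mm over their backs; the gripper's body (76 mm by 85 mm) begins 54 mm behind the grasp point. The pads swing forward as they close: fully open they stand 13 mm farther back than shut.
Start: joints at [70.508, 7.471, 85.268, -0, 87.261, -4.893], TCP at [151.209, 580.639, 231.292] pointing down, gripper open.
Joint ranges: [-169.43, 169.43], [-51.17, 129.36], [1.28, 143.12], [-76.62, 256.62], [0, 156.53], [-152.29, 152.29]. Speed limits (degrees/s): [136.94, 136.94, 159.86, 180, 180, 180].

## Interface

Orientations are given as [roll, pitch, yaw] about the fixed x, y, z axes, in that order (R = Rz(yaw) Ry(pitch) Rx(roll)).
In Python, from bench import r gives the robot as it stands.
- The arm moves only by the tool apply_moves, never from a script. Its argument "steps" is a list of rows, each a list of 7 numbers: the opening, from -1 (shut) to 1 (fully open), then the shift along the tool's x, y, z in mm, then the turn, a rotation vector about the tool's x, y, z in units of 5 degrees (1.0 is 5 degrees). A call has exactly 8 rows; each row shifts and turns the commanded pose from where the row before left it, along the tool's axes as they then stand; what a row does not reach is not made up. A row lasts 1/10 s, in which the tool goes at most 50 mm and 8.59 degrees, less where a joint would pass 70% of its speed; a pose out of reach is approached as far as the arm can. A call is refused whole if a number of a shift passes 50 or a number of a turn 1, either way. A call with a gripper value outside its range is refused whole. The fingers move at their own pace and stop on an object; "squeeze" is the grip in N (left out, the last holds). Time passes only in rows, so rows that do not move let the fingers close, or fill a call up. It gives the time, the measured TCP pose, the force, the opening and the grip force at its end, in the units of the state.
- r.sense(): the state, without advancing time (a new reading comes with each control period).
- r.snapshot(name): name is "scene" or "top" or "wrist"; returns a dict with "color" (400x640x3 uint8, blue, green, red), "depth" (400x640 float32, mm along the optical axis (not along the pixel's ray), 0 where there is no reading), "mtx" (3x3 intrinsics, pixels), "dist" ([k1, k2, p1, p2, k3] as OpenCV has them; the pictures are not rectified), "T" (4x4, takes a point from camera to world coordinates); the wrist camera has in their place "hand_eye" (4x4, takes a point from camera to tool coordinates, whose origin is the TCP and whose axes are the flange's). Camera axes: x right, y down, z forward; pixel columns grow to the right and rows downward; lengths in mm; the calibration is good to about 2 mm. A picture is of the moment at which its call begins: read the wrist's pose just before it.
- r.hand_in(): hands the job in; it is judged then, once.
The state is a dict: "time": time; "joint_pos": joint angles; "qd": joint speeds; "joint_efforts": joint torques, N m; "tool_pos": TCP position; "tcp_rot": TCP orientation; "ft_force": force on the tool from outside, world axes, zero at the start; "wrist_torque": the same for the moment, N m; "finger_gap": finger opening in mm; "grip_force": force on a finger pad.
Only numpy, scipy, OpenCV 4.12 (cv2) and the standard library are available. Lean on these libraries where they do the work, as an engineer would, in place of code of your own. Each camera call takes 0.05 s, during which the arm holds its last target. There are 200 camera calls.

## Working session

There is one attempt and no reset: what is moved stays moved. The work goes in short steps, Python scripts to look and compute and a tool call to move; the robot and the scene stay as the last step left them, time stands still between calls to the robot, and variables do not carry over. Pictures are saved under pics/ and viewed, at most 14 in all, crops included, and the job is handed in when it is done.

Besides the shell and the picture viewer there is one more tool, called as name(argument=value, ...) on one line, values as JSON. apply_moves: Moves the arm, as the interface text tells. Its arguments: {"type":"object","properties":{"steps":{"type":"array"},"squeeze":{"type":"number"}},"required":["steps"]}

```bash
ls; mkdir -p pics
python3 - <<'E'
from bench import r
import cv2,numpy as np
s=r.sense();print(s)
for n in ("top","scene"):
    d=r.snapshot(n);np.savez("pics/%s0.npz"%n,**d);cv2.imwrite("pics/%s0.png"%n,d["color"])
    print(n,d["mtx"].tolist(),d["dist"],d["T"].round(3).tolist(),(d["depth"]>0).mean())
E
```

```text
pics
{'time': 0.0, 'joint_pos': array([ 7.05077073e+01,  7.51507369e+00,  8.53271218e+01, -3.02584664e-03,
        8.72604689e+01, -4.89220802e+00]), 'qd': array([ 0.00178681,  0.01438537, -0.04167709, -0.08237727,  0.04822838,
       -0.05533838]), 'joint_efforts': array([-1.95931352e-03, -5.69425642e+01, -5.00522053e+01, -8.73108311e-04,
        1.60362467e-02,  8.60104734e-06]), 'tool_pos': array([151.0545663 , 580.13008824, 230.26545148]), 'tcp_rot': array([-1.79897452e+02, -5.74424489e-03,  1.65400057e+02]), 'ft_force': array([-0.53914228, -0.28919366,  0.86339548]), 'wrist_torque': array([ 0.040698  ,  0.04673222, -0.01628394]), 'grip_force': 0.0, 'finger_gap': 85.0402019792851}
top [[461.20496456076694, 0.0, 324.51461114802527], [0.0, 461.20496456076694, 199.09165340263132], [0.0, 0.0, 1.0]] [0.02518981 0.         0.         0.         0.        ] [[0.003, -0.982, 0.191, 303.411], [-1.0, -0.003, -0.002, 17.293], [0.002, -0.191, -0.982, 1236.344], [0.0, 0.0, 0.0, 1.0]] 0.9959765625
scene [[396.5209559607668, 0.0, 321.73976239279], [0.0, 396.5209559607668, 199.13229038930473], [0.0, 0.0, 1.0]] [-0.05191869  0.          0.          0.          0.        ] [[0.476, -0.449, 0.756, -323.584], [-0.879, -0.26, 0.399, -447.497], [0.018, -0.855, -0.519, 632.661], [0.0, 0.0, 0.0, 1.0]] 0.9961640625
```

View pics/top0.png

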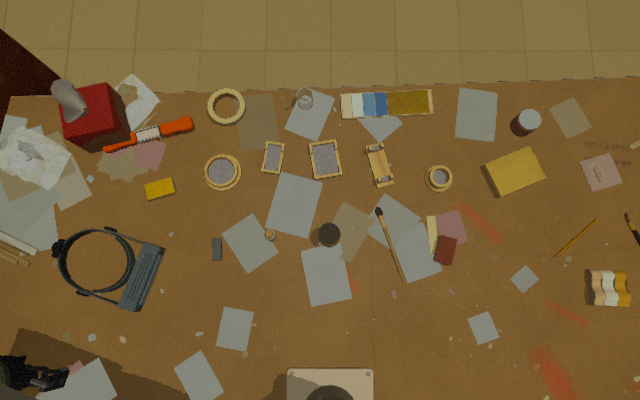

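View pics/scene0.png

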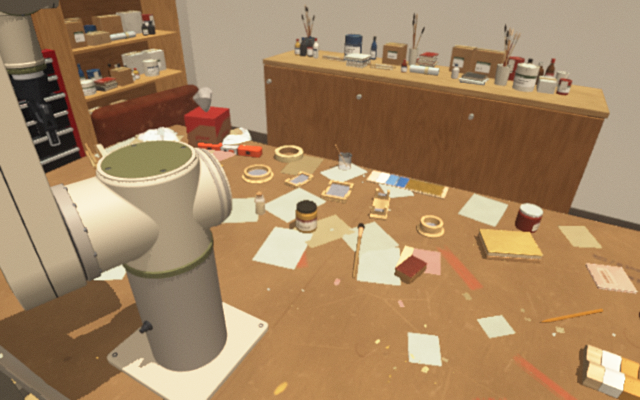

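Top view: jar (329,235), vial (270,235), stone (217,249), brush (379,210)–(402,280), block (445,250); holders: well (222,171), stone tray (273,158), block tray (325,159), rest (379,165), vial stand (438,178). I'll enlarge it and measure.

```bash
cat > h.py <<'E'
import numpy as np, cv2
def rays(d,uv,T=None):
    T=d["T"] if T is None else T
    p=cv2.undistortPoints(np.float64(uv).reshape(-1,1,2),d["mtx"],d["dist"])[:,0]
    return np.c_[p,np.ones(len(p))]@T[:3,:3].T, T[:3,3]
def onplane(d,uv,z,T=None):
    v,o=rays(d,uv,T); return o+v*((z-o[2])/v[:,2])[:,None]
def cloud(d,T=None):
    T=d["T"] if T is None else T
    h,w=d["depth"].shape; uv=np.stack(np.meshgrid(np.arange(w),np.arange(h)),-1).reshape(-1,2)
    v,o=rays(d,uv,T); return (o+v*d["depth"].reshape(-1,1)).reshape(h,w,3)
E
python3 - <<'E'
import numpy as np,cv2
from h import *
d=dict(np.load("pics/top0.npz"))
cv2.imwrite("pics/crop0.png",cv2.resize(d["color"][125:305,185:475],None,fx=2.75,fy=2.75,interpolation=cv2.INTER_CUBIC))
P=cloud(d); z=P[...,2]
print("bench z",np.median(z[290:330,250:400]))
m=np.uint8(z>6)[130:300,185:475]*255
n,l,st,c=cv2.connectedComponentsWithStats(m)
for i in range(1,n):
    if st[i,4]>25:
        q=P[130:300,185:475][l==i]
        print(c[i].round()+[185,130],st[i,4],"mean",q.mean(0).round(1),"zmax",np.percentile(q[:,2],95).round(1),"ext",cv2.minAreaRect(np.float32(q[:,:2])))
np.save("pics/z.npy",z)
cv2.imwrite("pics/hgt.png",cv2.resize(np.uint8(np.clip(z[125:305,185:475],0,80)*3),None,fx=2.75,fy=2.75,interpolation=cv2.INTER_NEAREST))
E
```

```text
bench z 0.21821581943856927
[325. 159.] 585 mean [649.   14.1  26. ] zmax 19.0 ext ((507.7911376953125, -2.119342803955078), (401.94879150390625, 83.8406982421875), 6.356429576873779)
[272. 158.] 320 mean [654.9 158.1  17.7] zmax 15.6 ext ((499.1611633300781, 113.61404418945312), (428.97723388671875, 79.76226043701172), 15.667007446289062)
[379. 165.] 581 mean [ 634.2 -134.6   18.4] zmax 37.5 ext ((491.2784423828125, -91.13291931152344), (99.4482421875, 422.2692565917969), 73.26123809814453)
[222. 172.] 914 mean [614.3 294.3  20.4] zmax 25.6 ext ((486.33587646484375, 162.88800048828125), (463.8692932128906, 98.30529022216797), 45.747283935546875)
[439. 178.] 494 mean [ 598.1 -293.1   25.3] zmax 31.5 ext ((452.2087707519531, -163.09812927246094), (74.5300064086914, 461.7052307128906), 48.68770980834961)
[385. 232.] 260 mean [ 451.3 -145.6   26.7] zmax 19.7 ext ((414.059814453125, -63.336212158203125), (179.26327514648438, 206.98159790039062), 13.024131774902344)
[329. 235.] 448 mean [436.3   3.9  77. ] zmax 77.8 ext ((389.2095031738281, 19.2550048828125), (57.64986801147461, 161.67051696777344), 71.6844711303711)
[270. 235.] 120 mean [436.3 152.7  69.3] zmax 67.7 ext ((379.72540283203125, 89.1806640625), (208.8007354736328, 27.40113067626953), 48.54696273803711)
[445. 250.] 520 mean [ 404.3 -298.    30.4] zmax 25.8 ext ((377.20867919921875, -155.4019317626953), (81.10142517089844, 366.7434387207031), 10.668782234191895)
[217. 249.] 196 mean [404.4 295.7  25.4] zmax 18.0 ext ((345.9039611816406, 174.2020263671875), (319.7247619628906, 58.99701690673828), 64.39222717285156)
```

View pics/crop0.png

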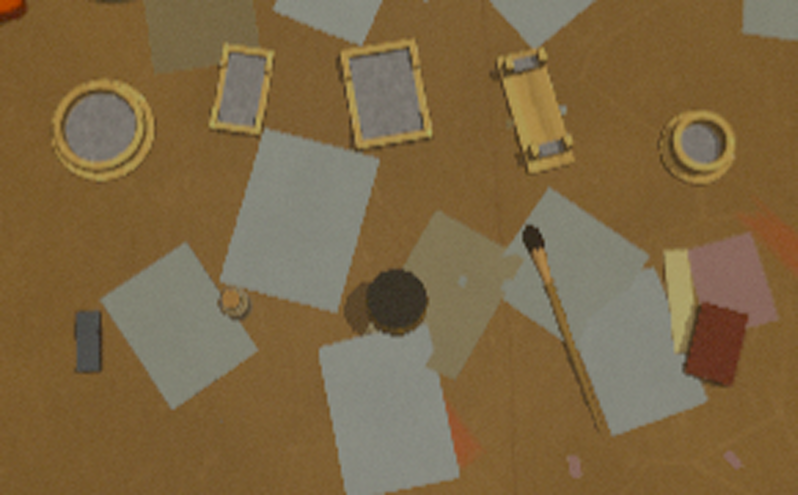

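View pics/hgt.png

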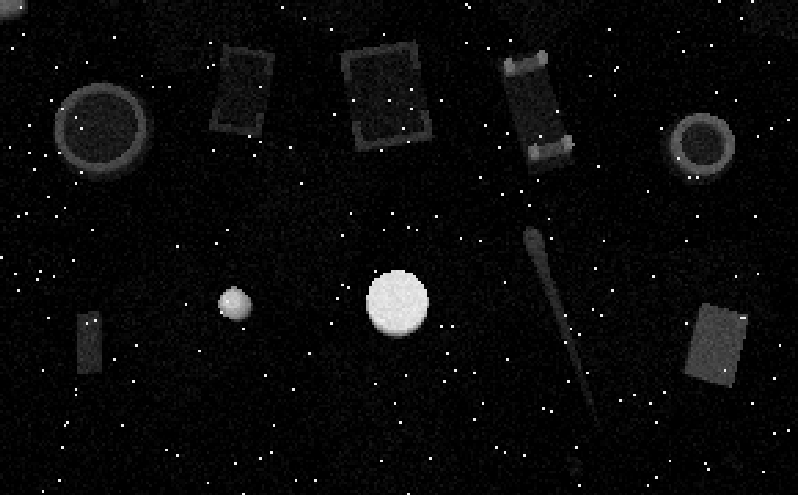

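The height map confirms all ten things cleanly separated, each at about its stated height. Next: centres and yaw from top-surface pixels cast onto known heights.

Run:
```python
import numpy as np,cv2
from h import *
d=dict(np.load("pics/top0.npz"))
d["depth"]=cv2.medianBlur(d["depth"],3); z=cloud(d)[...,2]-1
H={"jar":(329,235,75,8,25),"vial":(270,235,66,8,14),"block":(445,250,23,5,25),"stone":(217,249,14,5,20),
"well":(222,171,24,5,30),"stand":(438,176,30,5,25),"btray":(325,159,16.5,4.5,32),"stray":(273,158,13.5,4.5,28),"rest":(379,165,38,8,32),"brush":(388,244,12,7,45)}
for k,(u,v,h,t,w) in H.items():
    m=np.zeros(z.shape,bool); m[v-w:v+w,u-w:u+w]=abs(z[v-w:v+w,u-w:u+w]-h)<t
    vs,us=np.nonzero(m); p=onplane(d,np.c_[us,vs],h)[:,:2].astype(np.float32)
    print(k,"n",len(p),"z",z[m].mean().round(1),"mean",p.mean(0).round(1),"rect",[np.round(x,1).tolist() for x in cv2.minAreaRect(p)],"ell" ,[np.round(x,1).tolist() for x in cv2.fitEllipse(cv2.convexHull(p))])
    if k in("rest",):
        print(cv2.kmeans(p,4,None,(3,50,.1),5,cv2.KMEANS_PP_CENTERS)[2].round(1).tolist())
    if k=="brush":
        c=p.mean(0);_,_,V=np.linalg.svd(p-c);a=V[0]*np.sign(V[0,0]);s=(p-c)@a;print("axis",a,"ends",c+a*s.min(),c+a*s.max(),s.min(),s.max(),np.degrees(np.arctan2(a[1],a[0])))
```

```text
jar n 376 z 73.0 mean [440.4   4. ] rect [[440.6, 4.7], [53.3, 53.2], 0.2] ell [[440.6, 4.4], [53.9, 54.4], 78.1]
vial n 32 z 63.1 mean [441.1 157.4] rect [[441.1, 157.4], [13.0, 12.7], 1.5] ell [[441.3, 157.2], [14.3, 14.8], 102.0]
block n 461 z 20.7 mean [ 404.7 -301.4] rect [[405.0, -301.5], [45.8, 70.5], 73.2] ell [[406.6, -300.6], [57.8, 84.0], 72.6]
stone n 170 z 12.0 mean [405.6 299. ] rect [[406.0, 298.2], [57.7, 21.1], 2.9] ell [[405.1, 298.0], [23.5, 72.7], 94.0]
well n 249 z 21.2 mean [617.1 296. ] rect [[617.0, 295.8], [86.4, 86.5], 66.7] ell [[616.9, 295.8], [87.1, 87.9], 122.4]
stand n 169 z 27.1 mean [ 601.4 -294.5] rect [[600.4, -294.7], [58.2, 58.9], 23.6] ell [[600.9, -295.4], [58.6, 59.7], 34.2]
btray n 200 z 13.9 mean [649.8  14.8] rect [[652.7, 14.1], [102.5, 77.7], 10.0] ell [[653.3, 13.7], [105.7, 116.8], 99.5]
stray n 116 z 10.7 mean [654.2 158.7] rect [[657.5, 158.5], [50.6, 87.7], 81.0] ell [[658.1, 160.5], [88.9, 122.3], 171.2]
rest n 50 z 34.5 mean [ 641. -136.] rect [[638.5, -134.1], [101.1, 42.3], 14.5] ell [[639.3, -134.2], [62.5, 121.9], 104.9]
[[686.5999755859375, -139.3000030517578], [599.9000244140625, -162.10000610351562], [677.4000244140625, -106.30000305175781], [590.7999877929688, -130.3000030517578]]
brush n 243 z 11.1 mean [ 457.2 -146.4] rect [[435.6, -151.7], [176.2, 18.9], 17.1] ell [[437.2, -150.1], [27.9, 186.5], 106.2]
axis [0.9486263  0.31639883] ends [ 352.53754 -181.28053] [ 519.7292  -125.51649] -110.29439 65.95166 18.445278
```

```bash
cat > plan.py <<'E'
"""plan.py x y z phi : shift in the tool axes AFTER turning about tool z so the closing line lies at world angle phi"""
import sys,numpy as np
from bench import r
from scipy.spatial.transform import Rotation as Ro
s=r.sense(); x,y,z,phi=map(float,sys.argv[1:5])
R=Ro.from_euler("xyz",s["tcp_rot"],degrees=True); ty=R.as_matrix()[:,1]
a=((phi-np.degrees(np.arctan2(ty[1],ty[0]))+90)%180)-90
R2=Ro.from_euler("z",a,degrees=True)*R; d=np.array([x,y,z])-s["tool_pos"]
print("t %.2f"%s["time"],"tcp",s["tool_pos"].round(1),"rpy",s["tcp_rot"].round(1),"gap %.1f grip %.1f"%(s["finger_gap"],s["grip_force"]),"F",s["ft_force"].round(1))
print("turn units about z: %.2f  q6 after ~%.0f"%(-a/5,s["joint_pos"][5]-a+0),"| shift after turn",R2.inv().apply(d).round(1),"| shift now",R.inv().apply(d).round(1))
E
python3 plan.py 406 298 200 92.9
```

```text
t 0.10 tcp [151.  580.1 230.3] rpy [-179.9   -0.   165.4] gap 85.4 grip 0.0 F [-0.9 -0.2  0.7]
turn units about z: -3.50  q6 after ~-22 | shift after turn [-240.4 -294.6   30.8] | shift now [-317.8 -208.7   30.6]
```

apply_moves(steps=[[1,-36,-24,4,0,0,0],[1,-36,-24,4,0,0,0],[1,-36,-24,4,0,0,0],[1,-36,-24,4,0,0,0],[1,-36,-24,4,0,0,0],[1,-36,-24,4,0,0,0],[1,-36,-24,4,0,0,0],[1,-36,-24,4,0,0,0]], squeeze=40)

```text
time: 0.9
tool_pos: [382.2, 320.6, 198.8]
tcp_rot: [-180.0, -0.0, 165.4]
ft_force: [1.1, 1.3, -0.2]
finger_gap: 85.7
grip_force: 0.0
```

apply_moves(steps=[[1,-15,-8,0,0,0,0],[1,-15,-9,0,0,0,0],[1,0,0,0,0,0,-1],[1,0,0,0,0,0,-1],[1,0,0,0,0,0,-1],[1,0,0,0,0,0,-0.5],[1,0,0,0,0,0,0],[1,0,0,0,0,0,0]])

```text
time: 1.7
tool_pos: [406.1, 298.1, 199.0]
tcp_rot: [-180.0, -0.0, -177.2]
ft_force: [0.3, 0.0, -0.2]
finger_gap: 85.5
grip_force: 0.0
```

```bash
cat > look.py <<'E'
import sys,numpy as np,cv2
from bench import r
from scipy.spatial.transform import Rotation as Ro
from h import *
def look(name=None):
    s=r.sense(); d=r.snapshot("wrist"); T=np.eye(4)
    T[:3,:3]=Ro.from_euler("xyz",s["tcp_rot"],degrees=True).as_matrix(); T[:3,3]=s["tool_pos"]
    d["T"]=T@d["hand_eye"]; d["depth"]=cv2.medianBlur(d["depth"],5)
    if name: cv2.imwrite("pics/%s.png"%name,d["color"])
    return s,d
def top(d,h,t,near,w):
    """pixels within t of height h and w of world point near, cast on plane h"""
    P=cloud(d); m=(abs(P[...,2]-h)<t)&(np.hypot(P[...,0]-near[0],P[...,1]-near[1])<w)&(d["depth"]>0)
    vs,us=np.nonzero(m); p=onplane(d,np.c_[us,vs],h)[:,:2].astype(np.float32)
    return p,P[m][:,2].mean() if len(p) else None
def show(k,p,z):
    print(k,"n",len(p),"z",z,"rect",[np.round(x,1).tolist() for x in cv2.minAreaRect(p)])
E
python3 - <<'E'
from look import *
s,d=look("w1"); print(s["tool_pos"],s["tcp_rot"],d["T"].round(2)[:3,3])
show("stone",*top(d,14,5,(406,298),45))
show("vial",*top(d,66,8,(441,157),45))
show("well",*top(d,24,5,(617,296),65))
E
python3 plan.py 406 298 8 92.9
```

```text
[406.09104112 298.12954609 199.00918694] [-1.79984751e+02 -2.69919769e-02 -1.77181546e+02] [334.32 294.33 340.81]
stone n 869 z 13.054567140869718 rect [[406.6, 299.0], [56.5, 21.0], 3.3]
vial n 258 z 63.947760008543376 rect [[440.6, 159.2], [17.0, 20.3], 41.7]
well n 539 z 22.20985988484962 rect [[593.4, 295.3], [43.7, 92.1], 0.5]
t 1.75 tcp [406.1 298.2 199.1] rpy [-180.    -0.  -177.2] gap 85.1 grip 0.0 F [ 0.5  0.2 -0.9]
turn units about z: -0.02  q6 after ~-62 | shift after turn [ 1.000e-01 -1.000e-01  1.911e+02] | shift now [ 1.000e-01 -1.000e-01  1.911e+02]
```

View pics/w1.png

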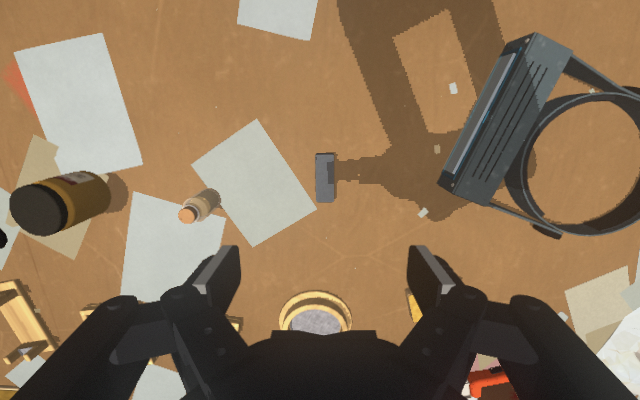

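The wrist view shows the stone at (325,178), the vial at (195,208) and the jar at (60,200). The stone and vial agree with the top camera within about 2 mm. I'll descend on the stone.

apply_moves(steps=[[1,0,0,30,0,0,0],[1,0,0,40,0,0,0],[0.2,0,0,40,0,0,0],[0,0,0.5,35,0,0,0],[0,0,0,25,0,0,0],[0,0,0,15,0,0,0],[0,0,0,10,0,0,0],[0,0,0,0,0,0,0]])

```text
time: 2.55
tool_pos: [405.2, 298.1, 2.9]
tcp_rot: [-179.9, -0.1, -177.1]
ft_force: [-0.1, 0.2, -0.4]
finger_gap: 42.8
grip_force: 0.0
```

apply_moves(steps=[[-1,0,0,0,0,0,0],[-1,0,0,0,0,0,0],[-1,0,0,0,0,0,0],[-1,0,0,0,0,0,0],[-1,0,0,0,0,0,0],[-1,0,0,0,0,0,0],[-1,0,0,0,0,0,0],[-1,0,0,0,0,0,0]])

```text
time: 3.35
tool_pos: [407.3, 299.3, 5.6]
tcp_rot: [179.9, 0.1, -177.1]
ft_force: [-0.2, 0.4, 6.7]
finger_gap: 20.8
grip_force: 40.2
```

```bash
python3 plan.py 657.5 158.5 65 81
```

```text
t 3.35 tcp [407.3 299.3   5.6] rpy [ 1.799e+02  1.000e-01 -1.771e+02] gap 20.8 grip 40.2 F [-0.2  0.4  6.7]
turn units about z: 2.38  q6 after ~-50 | shift after turn [-269.3  -99.9  -58.9] | shift now [-242.9 -153.2  -59.1]
```

apply_moves(steps=[[-1,0,0,-20,0,0,0],[-1,0,0,-40,0,0,0],[-1,-30,-19,0,0,0,0],[-1,-40,-25,0,0,0,0],[-1,-40,-25,0,0,0,0],[-1,-40,-25,0,0,0,0],[-1,-40,-25,0,0,0,0],[-1,-35,-22,0,0,0,0]])

```text
time: 4.15
tool_pos: [639.9, 167.8, 64.4]
tcp_rot: [-180.0, 0.0, -177.1]
ft_force: [0.6, 0.9, 0.3]
finger_gap: 20.9
grip_force: 39.4
```

apply_moves(steps=[[-1,-18,-12,0,0,0,0],[-1,0,0,0,0,0,0.8],[-1,0,0,0,0,0,0.8],[-1,0,0,0,0,0,0.8],[-1,0,0,0,0,0,0],[-1,0,0,0,0,0,0],[-1,0,0,0,0,0,0],[-1,0,0,0,0,0,0]])

```text
time: 4.95
tool_pos: [656.6, 158.3, 64.3]
tcp_rot: [-180.0, 0.0, 171.0]
ft_force: [-0.5, -0.2, -0.7]
finger_gap: 20.7
grip_force: 39.5
```

```bash
python3 plan.py 657 158.5 11 81
python3 - <<'E'
from look import *
s,d=look("w2")
show("stray",*top(d,13.5,3.5,(657,158),65))
E
```

```text
t 4.95 tcp [656.6 158.3  64.3] rpy [-180.    0.  171.] gap 20.7 grip 39.5 F [-0.5 -0.2 -0.7]
turn units about z: -0.01  q6 after ~-72 | shift after turn [-0.3  0.3 53.3] | shift now [-0.3  0.3 53.3]
stray n 1214 z 12.272914706837364 rect [[626.9, 162.7], [51.4, 22.6], 81.8]
```

View pics/w2.png

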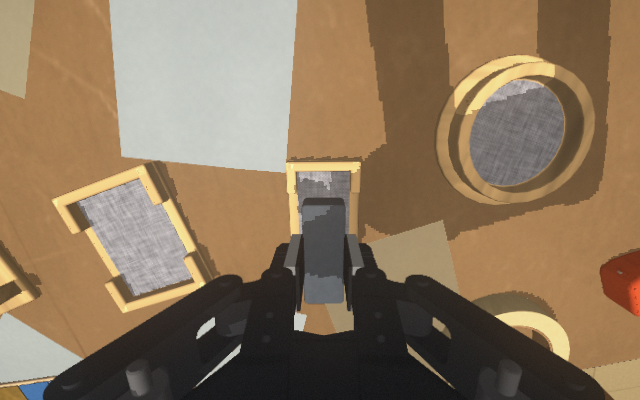

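apply_moves(steps=[[-1,-1,0,15,0,0,0],[-1,0,0,18,0,0,0],[-1,0,0,10,0,0,0],[-1,0,0,5,0,0,0],[-1,0,0,3,0,0,0],[-1,0,0,2,0,0,0],[-1,0,0,1,0,0,0],[-1,0,0,0,0,0,0]])

```text
time: 5.8
tool_pos: [658.5, 158.3, 11.7]
tcp_rot: [180.0, 0.1, 170.9]
ft_force: [-2.3, -0.8, 4.9]
finger_gap: 20.7
grip_force: 40.0
```

Contact with the tray floor; release.

apply_moves(steps=[[0,0,0,0,0,0,0],[0,0,0,0,0,0,0],[0,0,0,0,0,0,0],[0,0,0,0,0,0,0],[0,0,0,-15,0,0,0],[0,0,0,-35,0,0,0],[0,0,0,-45,0,0,0],[0,0,0,-45,0,0,0]])

```text
time: 6.6
tool_pos: [657.2, 158.0, 152.5]
tcp_rot: [-180.0, -0.0, 170.9]
ft_force: [0.2, 0.2, -0.1]
finger_gap: 42.7
grip_force: 0.0
```

```bash
python3 plan.py 441 158.5 150 90
python3 - <<'E'
from look import *
s,d=look("w3")
show("stray",*top(d,13.5,3.5,(657,158),65))
show("vial",*top(d,66,8,(441,157),45))
P=cloud(d); m=(np.hypot(P[...,0]-657,P[...,1]-158)<45)
g=d["color"].astype(int); m&=(abs(P[...,2]-19)<4); vs,us=np.nonzero(m)
p=onplane(d,np.c_[us,vs],20)[:,:2].astype(np.float32); show("stone",p,P[m][:,2].mean())
E
```

```text
t 6.60 tcp [657.2 158.  152.5] rpy [-180.    -0.   170.9] gap 42.7 grip 0.0 F [ 0.2  0.2 -0.1]
turn units about z: -1.82  q6 after ~-81 | shift after turn [216.2   0.5   2.6] | shift now [213.6 -33.7   2.6]
stray n 1144 z 12.244147176388859 rect [[659.3, 158.0], [50.9, 87.5], 81.3]Traceback (most recent call last):
  File "<stdin>", line 4, in <module>
  File "look.py", line 14, in top
    vs,us=np.nonzero(m); p=onplane(d,np.c_[us,vs],h)[:,:2].astype(np.float32)
                           ~~~~~~~^^^^^^^^^^^^^^^^^^
  File "h.py", line 7, in onplane
    v,o=rays(d,uv,T); return o+v*((z-o[2])/v[:,2])[:,None]
        ~~~~^^^^^^^^
  File "h.py", line 4, in rays
    p=cv2.undistortPoints(np.float64(uv).reshape(-1,1,2),d["mtx"],d["dist"])[:,0]
      ~~~~~~~~~~~~~~~~~~~^^^^^^^^^^^^^^^^^^^^^^^^^^^^^^^^^^^^^^^^^^^^^^^^^^^
cv2.error: OpenCV(4.12.0) /io/opencv/modules/calib3d/src/undistort.dispatch.cpp:347: error: (-215:Assertion failed) CV_IS_MAT(_src) && CV_IS_MAT(_dst) && (_src->rows == 1 || _src->cols == 1) && (_dst->rows == 1 || _dst->cols == 1) && _src->cols + _src->rows - 1 == _dst->rows + _dst->cols - 1 && (CV_MAT_TYPE(_src->type) == CV_32FC2 || CV_MAT_TYPE(_src->type) == CV_64FC2) && (CV_MAT_TYPE(_dst->type) == CV_32FC2 || CV_MAT_TYPE(_dst->type) == CV_64FC2) in function 'cvUndistortPointsInternal'
```

apply_moves(steps=[[0.5,20,-3,0,0,0,0],[0.5,35,-6,0,0,0,0],[0.5,40,-6,0,0,0,0],[0.5,40,-6,0,0,0,0],[0.5,40,-6,0,0,0,0],[0.5,25,-4,0,0,0,0],[0.5,12,-2,0,0,0,0],[0.5,0,0,0,0,0,0]])

```text
time: 7.45
tool_pos: [442.3, 159.2, 151.3]
tcp_rot: [180.0, 0.1, 170.9]
ft_force: [0.2, 0.1, -0.7]
finger_gap: 64.4
grip_force: 0.0
```

```bash
python3 - <<'E'
from look import *
s,d=look("w4")
p,z=top(d,66,5,(441,157),30)
show("vial top",p,z); print(p.mean(0))
P=cloud(d); c=P[(P[...,2]>25)&(P[...,2]<60)&(np.hypot(P[...,0]-441,P[...,1]-158)<40)]
print("vial side",len(c),c.min(0),c.max(0),np.median(c,0))
E
python3 plan.py 441 158.5 24 81
```

```text
vial top n 329 z 64.79840821933908 rect [[441.5, 156.9], [16.0, 16.7], 80.9]
[441.70435 157.04802]
vial side 562 [427.93475711 142.71599786  25.20972337] [453.64374786 171.28048032  59.16568615] [434.03832825 159.21753553  47.49783668]
t 7.50 tcp [443.4 159.2 151.4] rpy [1.800e+02 1.000e-01 1.709e+02] gap 64.3 grip 0.0 F [-0.4 -0.2  0.4]
turn units about z: -0.01  q6 after ~-67 | shift after turn [  2.5  -1.2 127.4] | shift now [  2.5  -1.2 127.4]
```

apply_moves(steps=[[0.5,2,-2.3,20,0,0,0],[0.5,0,0,35,0,0,0],[0.5,0,0,35,0,0,0],[0.5,0,0,20,0,0,0],[0.5,0,0,10,0,0,0],[0.5,0,0,3,0,0,0],[0.5,0,0,0,0,0,0],[0,0,0,0,0,0,0]], squeeze=30)

```text
time: 8.3
tool_pos: [442.2, 157.3, 28.8]
tcp_rot: [179.9, 0.1, 170.9]
ft_force: [0.2, 0.3, -0.6]
finger_gap: 50.9
grip_force: 0.0
```

apply_moves(steps=[[0,0,0,0,0,0,0],[-0.3,0,0,0,0,0,0],[-0.5,0,0,0,0,0,0],[-0.7,0,0,0,0,0,0],[-1,0,0,0,0,0,0],[-1,0,0,0,0,0,0],[-1,0,0,0,0,0,0],[-1,0,0,0,0,0,0]])

```text
time: 9.1
tool_pos: [441.6, 157.2, 28.3]
tcp_rot: [180.0, 0.1, 170.9]
ft_force: [-0.5, 0.1, 5.8]
finger_gap: 28.0
grip_force: 29.4
```

```bash
python3 plan.py 600.8 -295 150 81; python3 -c "
from bench import r;print(r.sense()['joint_pos'].round(1))"
```

```text
t 9.10 tcp [441.6 157.2  28.3] rpy [1.800e+02 1.000e-01 1.709e+02] gap 28.0 grip 29.4 F [-0.5  0.1  5.8]
turn units about z: -0.02  q6 after ~-68 | shift after turn [-228.2 -421.7 -121.6] | shift now [-228.9 -421.3 -121.6]
[ 13.3  -1.2 116.7  -0.   64.4 -67.6]
```

apply_moves(steps=[[-1,0,0,-15,0,0,0],[-1,0,0,-35,0,0,0],[-1,0,0,-35,0,0,0],[-1,-5,-10,-15,0,0,0],[-1,-14,-26,0,0,0,0],[-1,-20,-37,0,0,0,0],[-1,-20,-37,0,0,0,0],[-1,-20,-37,0,0,0,0]])

```text
time: 9.9
tool_pos: [495.8, -2.0, 127.5]
tcp_rot: [180.0, 0.0, 170.9]
ft_force: [0.1, 0.8, -0.2]
finger_gap: 27.1
grip_force: 29.8
```

apply_moves(steps=[[-1,-20,-37,0,0,0,0],[-1,-20,-37,0,0,0,0],[-1,-20,-37,0,0,0,0],[-1,-20,-37,0,0,0,0],[-1,-20,-37,0,0,0,0],[-1,-20,-37,0,0,0,0],[-1,-14,-25,0,0,0,0],[-1,-8,-14,0,0,0,0]])

```text
time: 10.7
tool_pos: [594.6, -283.4, 127.0]
tcp_rot: [-180.0, -0.0, 170.8]
ft_force: [-0.7, 0.5, -0.5]
finger_gap: 27.6
grip_force: 29.8
```

```bash
python3 plan.py 600.8 -295 90 81;python3 - <<'E'
from look import *
s,d=look("w5")
p,z=top(d,30,3,(600.8,-295),45)
show("stand",p,z)
E
```

```text
t 10.70 tcp [ 594.6 -283.4  127. ] rpy [-180.    -0.   170.8] gap 27.6 grip 29.8 F [-0.7  0.5 -0.5]
turn units about z: -0.04  q6 after ~-111 | shift after turn [ -8.  -10.5  37. ] | shift now [ -8.  -10.5  37. ]
stand n 1136 z 28.754171896499408 rect [[597.2, -298.9], [49.1, 59.3], 11.3]
```

apply_moves(steps=[[-1,-4,-5,10,0,0,0],[-1,-4.7,-7,15,0,0,0],[-1,0,0,12,0,0,0],[-1,0,0,10,0,0,0],[-1,0,0,0,0,0,0],[-1,0,0,0,0,0,0],[-1,0,0,0,0,0,0],[-1,0,0,0,0,0,0]])

```text
time: 11.55
tool_pos: [601.8, -294.1, 81.4]
tcp_rot: [-180.0, 0.1, 170.9]
ft_force: [-0.2, 0.1, -0.7]
finger_gap: 27.8
grip_force: 29.8
```

```bash
python3 plan.py 601.5 -296.5 38 81;python3 - <<'E'
from look import *
s,d=look("w6")
p,z=top(d,30,3,(600.8,-295),45)
h=cv2.convexHull(p)[:,0]; 
from scipy.optimize import least_squares
o=p.mean(0); far=p[np.hypot(*(p-np.float32([601,-296])).T)>26]
show("stand",p,z); f=least_squares(lambda c:np.hypot(h[:,0]-c[0],h[:,1]-c[1])-30,[601,-296],loss="soft_l1"); print(f.x,np.abs(f.fun).max())
E
```

```text
t 11.55 tcp [ 601.8 -294.1   81.4] rpy [-1.800e+02  1.000e-01  1.709e+02] gap 27.8 grip 29.8 F [-0.2  0.1 -0.7]
turn units about z: -0.02  q6 after ~-111 | shift after turn [-0.1 -2.3 43.4] | shift now [-0.1 -2.3 43.4]
stand n 1584 z 28.81013469233417 rect [[594.6, -296.9], [59.0, 43.5], 81.8]
[ 602.7278261  -297.97307052] 4.016778224649357
```

View pics/w6.png

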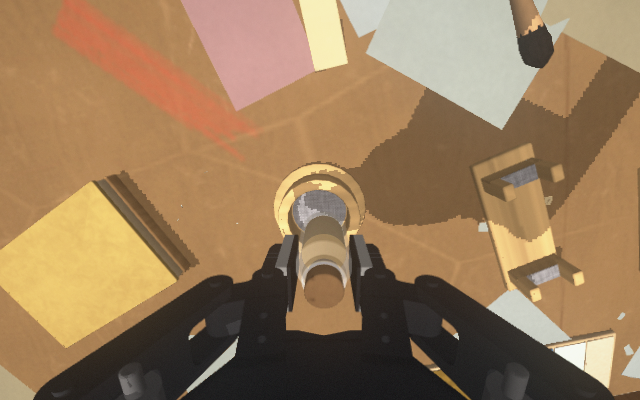

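The vial (325,265) is upright in the grip just above the stand's bore (320,208). I'll lower it with a 3 mm correction.

apply_moves(steps=[[-1,-0.5,-2.7,0,0,0,0],[-1,0,0,12,0,0,0],[-1,0,0,12,0,0,0],[-1,0,0,8,0,0,0],[-1,0,0,5,0,0,0],[-1,0,0,3,0,0,0],[-1,0,0,2,0,0,0],[-1,0,0,0,0,0,0]])

```text
time: 12.4
tool_pos: [601.6, -296.8, 38.7]
tcp_rot: [-180.0, 0.0, 170.9]
ft_force: [-0.3, 0.4, 0.7]
finger_gap: 27.7
grip_force: 29.8
```

Lower a little further until contact, then open partly and rise.

apply_moves(steps=[[-1,0,0,1,0,0,0],[-1,0,0,0.5,0,0,0],[-0.2,0,0,0,0,0,0],[0,0,0,0,0,0,0],[0.1,0,0,0,0,0,0],[0.2,0,0,0,0,0,0],[0.2,0,0,-5,0,0,0],[0.2,0,0,-15,0,0,0]])

```text
time: 13.2
tool_pos: [599.9, -296.0, 55.5]
tcp_rot: [179.9, -0.2, 170.9]
ft_force: [-1.0, -0.6, 0.3]
finger_gap: 51.1
grip_force: 0.0
```

apply_moves(steps=[[0.3,0,0,-30,0,0,0],[0.5,0,0,-40,0,0,0],[1,0,0,-40,0,0,0],[1,0,0,0,0,0,0],[1,0,0,0,0,0,0],[1,0,0,0,0,0,0],[1,0,0,0,0,0,0],[1,0,0,0,0,0,0]])

```text
time: 14.0
tool_pos: [600.4, -296.3, 165.1]
tcp_rot: [179.9, -0.1, 170.9]
ft_force: [0.0, 0.0, -0.5]
finger_gap: 85.1
grip_force: 0.0
```

```bash
python3 plan.py 405 -301.5 150 73.2;python3 - <<'E'
from look import *
s,d=look("w7")
show("vial top",*top(d,76,6,(601.5,-296.5),30))
show("stand",*top(d,30,4,(601.5,-296.5),45))
E
```

```text
t 14.00 tcp [ 600.4 -296.3  165.1] rpy [ 1.799e+02 -1.000e-01  1.709e+02] gap 85.1 grip 0.0 F [ 0.   0.  -0.5]
turn units about z: 1.54  q6 after ~-104 | shift after turn [185.5 -61.5  15.6] | shift now [192.1 -36.1  15.6]
vial top n 317 z 74.7895788866279 rect [[602.5, -297.3], [16.2, 17.0], 80.8]
stand n 1274 z 28.765464783019898 rect [[602.5, -297.9], [58.8, 58.3], 80.8]
```

The vial is seated: its top rose exactly 10 mm and is centred within 1 mm. Next, the sanding block.

apply_moves(steps=[[1,0,0,0,0,0,0.75],[1,0,0,0,0,0,0.8],[1,30,-10,0,0,0,0],[1,40,-13,5,0,0,0],[1,40,-13,5,0,0,0],[1,40,-13,5,0,0,0],[1,35,-12,0,0,0,0],[1,0,0,0,0,0,0]], squeeze=40)

```text
time: 14.85
tool_pos: [402.2, -300.8, 150.1]
tcp_rot: [180.0, -0.2, 163.0]
ft_force: [0.4, -0.6, 0.3]
finger_gap: 85.4
grip_force: 0.0
```

```bash
python3 - <<'E'
from look import *
s,d=look("w8")
show("block",*top(d,23,5,(405,-301),55))
E
python3 plan.py 405 -301.5 5 73.2
```

```text
block n 3219 z 21.96455320439379 rect [[406.2, -303.6], [45.7, 70.5], 74.2]
t 14.90 tcp [ 404.5 -301.3  151.1] rpy [ 1.80e+02 -1.00e-01  1.63e+02] gap 85.3 grip 0.0 F [-0.2  0.6  0.6]
turn units about z: -0.03  q6 after ~-116 | shift after turn [-7.000e-01 -1.000e-01  1.461e+02] | shift now [-7.000e-01 -1.000e-01  1.461e+02]
```

apply_moves(steps=[[1,-1.7,-1,25,0,0,0],[1,0,0,35,0,0,0],[1,0,0,35,0,0,0],[0.8,0,0,30,0,0,0],[0.6,0,0,15,0,0,0],[0.5,0,0,5,0,0,0],[0.4,0,0,0,0,0,0],[0.3,0,0,0,0,0,0]])

```text
time: 15.7
tool_pos: [409.0, -303.6, 7.9]
tcp_rot: [-180.0, 0.1, 163.2]
ft_force: [1.1, -0.3, -0.5]
finger_gap: 55.6
grip_force: 0.0
```

apply_moves(steps=[[0.2,0,0,0,0,0,0],[0.1,0,0,0,0,0,0],[-0.2,0,0,0,0,0,0],[-0.5,0,0,0,0,0,0],[-1,0,0,0,0,0,0],[-1,0,0,0,0,0,0],[-1,0,0,0,0,0,0],[-1,0,0,0,0,0,0]])

```text
time: 16.5
tool_pos: [408.8, -303.8, 8.2]
tcp_rot: [-179.9, 0.1, 163.1]
ft_force: [0.3, 0.7, 6.0]
finger_gap: 45.0
grip_force: 41.8
```

```bash
python3 plan.py 653 14 75 100
```

```text
t 16.50 tcp [ 408.8 -303.8    8.2] rpy [-1.799e+02  1.000e-01  1.631e+02] gap 45.0 grip 41.8 F [0.3 0.7 6. ]
turn units about z: -5.37  q6 after ~-142 | shift after turn [-295.9  270.5  -66.4] | shift now [-141.8  374.9  -66.8]
```

apply_moves(steps=[[-1,0,0,-15,0,0,0],[-1,0,0,-35,0,0,0],[-1,-5,13,-20,0,0,0],[-1,-12,30,0,0,0,0],[-1,-15,40,0,0,0,0],[-1,-15,40,0,0,0,0],[-1,-15,40,0,0,0,0],[-1,-15,40,0,0,0,0]])

```text
time: 17.3
tool_pos: [541.3, -129.5, 77.2]
tcp_rot: [-180.0, 0.0, 163.1]
ft_force: [0.9, -0.5, -0.8]
finger_gap: 44.8
grip_force: 41.0
```

apply_moves(steps=[[-1,-15,40,0,0,0,0],[-1,-15,40,0,0,0,-0.4],[-1,-13,35,0,0,0,-0.5],[-1,0,0,0,0,0,-0.9],[-1,0,0,0,0,0,-0.9],[-1,0,0,0,0,0,-0.9],[-1,0,0,0,0,0,-0.9],[-1,0,0,0,0,0,-0.9]])

```text
time: 18.1
tool_pos: [613.7, -32.5, 76.9]
tcp_rot: [180.0, -0.0, -169.7]
ft_force: [-0.4, 0.2, -1.3]
finger_gap: 45.0
grip_force: 41.1
```

```bash
python3 plan.py 653 14 75 100
```

```text
t 18.10 tcp [613.7 -32.5  76.9] rpy [ 180.    -0.  -169.7] gap 45.0 grip 41.1 F [-0.4  0.2 -1.3]
turn units about z: 0.07  q6 after ~-108 | shift after turn [-46.8  39.    1.9] | shift now [-47.   38.7   1.9]
```

apply_moves(steps=[[-1,-15,12,0,0,0,0],[-1,-20,17,0,0,0,0],[-1,-9,9,0,0,0,0],[-1,0,0,0,0,0,0],[-1,0,0,0,0,0,0],[-1,0,0,0,0,0,0],[-1,0,0,0,0,0,0],[-1,0,0,0,0,0,0]])

```text
time: 18.9
tool_pos: [650.1, 11.9, 76.8]
tcp_rot: [-180.0, -0.0, -169.9]
ft_force: [-0.6, -0.2, -0.0]
finger_gap: 45.2
grip_force: 41.1
```

```bash
python3 plan.py 653 14 14 100
python3 - <<'E'
from look import *
s,d=look("w9")
show("btray near",*top(d,16.5,3.5,(653,14),70))
show("block",*top(d,23+75-8.2+1,6,(653,14),55))
from bench import r
t=r.snapshot("top"); t["depth"]=cv2.medianBlur(t["depth"],3); P=cloud(t)
E
```

```text
t 18.90 tcp [650.1  11.9  76.8] rpy [-180.    -0.  -169.9] gap 45.2 grip 41.1 F [-0.6 -0.2 -0. ]
turn units about z: 0.02  q6 after ~-103 | shift after turn [-3.2  1.5 62.8] | shift now [-3.2  1.5 62.8]
btray near n 1882 z 15.342993992663299 rect [[619.2, 6.8], [30.8, 77.2], 9.8]
block n 12480 z 90.65450111606069 rect [[647.4, 11.3], [71.2, 75.6], 10.0]
```

View pics/w9.png

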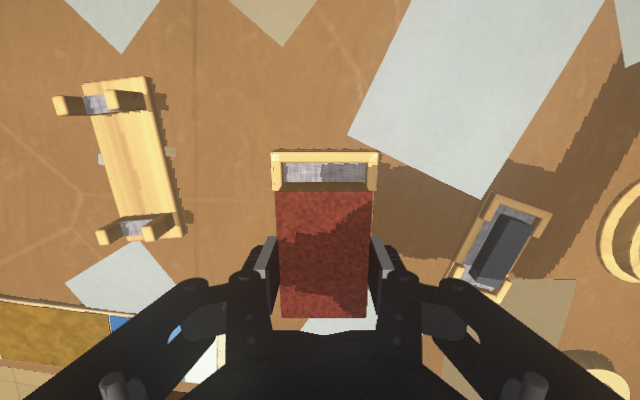

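The block (323,250) is held over the tray (325,170) and needs 7.5 mm more along −tool x. The stone at (500,245) lies in its tray.

apply_moves(steps=[[-1,-7.5,0.5,10,0,0,0],[-1,0,0,20,0,0,0],[-1,0,0,15,0,0,0],[-1,0,0,8,0,0,0],[-1,0,0,4,0,0,0],[-1,0,0,3,0,0,0],[-1,0,0,2,0,0,0],[-1,0,0,0.5,0,0,0]])

```text
time: 19.8
tool_pos: [658.1, 14.3, 14.8]
tcp_rot: [-180.0, 0.0, -169.9]
ft_force: [0.5, 0.6, -0.6]
finger_gap: 44.5
grip_force: 41.1
```

apply_moves(steps=[[-1,0,0,1,0,0,0],[-1,0,0,1,0,0,0],[0.1,0,0,0,0,0,0],[0.2,0,0,0,0,0,0],[0.4,0,0,0,0,0,0],[0.5,0,0,0,0,0,0],[0.6,0,0,-10,0,0,0],[0.7,0,0,-30,0,0,0]])

```text
time: 20.6
tool_pos: [654.7, 14.5, 49.2]
tcp_rot: [179.9, -0.4, -169.9]
ft_force: [0.1, -0.2, -0.7]
finger_gap: 72.7
grip_force: 0.0
```

apply_moves(steps=[[1,0,0,-45,0,0,0],[1,0,0,-45,0,0,0],[1,0,0,-10,0,0,0],[1,0,0,0,0,0,0],[1,0,0,0,0,0,0],[1,0,0,0,0,0,0],[1,0,0,0,0,0,0],[1,0,0,0,0,0,0]])

```text
time: 21.4
tool_pos: [656.8, 14.4, 150.6]
tcp_rot: [180.0, -0.1, -169.8]
ft_force: [-0.1, 0.9, -0.4]
finger_gap: 85.7
grip_force: 0.0
```

```bash
python3 plan.py 440.5 4.4 150 100
python3 - <<'E'
from look import *
s,d=look("w10")
show("block",*top(d,29,4,(653,14),55))
show("btray",*top(d,16.5,4,(653,14),70))
E
```

```text
t 21.40 tcp [656.8  14.4 150.6] rpy [ 1.800e+02 -1.000e-01 -1.698e+02] gap 85.7 grip 0.0 F [-0.1  0.9 -0.4]
turn units about z: 0.03  q6 after ~-103 | shift after turn [214.8  27.7   1.1] | shift now [214.7  28.3   1.1]
block n 3385 z 28.017783867779908 rect [[656.1, 14.0], [69.4, 45.8], 10.1]
btray n 1927 z 15.236377723991131 rect [[654.5, 13.1], [100.9, 77.4], 9.9]
```

The block is seated (top at 28, offset under 2 mm). Now the jar.

apply_moves(steps=[[1,20,3,0,0,0,0],[1,35,5,0,0,0,0],[1,40,5,0,0,0,0],[1,40,5,0,0,0,0],[1,40,5,0,0,0,0],[1,25,3,0,0,0,0],[1,15,2,0,0,0,0],[1,0,0,0,0,0,0]])

```text
time: 22.25
tool_pos: [439.7, 4.1, 152.1]
tcp_rot: [180.0, -0.0, -169.9]
ft_force: [0.6, 0.5, -0.4]
finger_gap: 85.5
grip_force: 0.0
```

```bash
python3 - <<'E'
from look import *
s,d=look("w11")
show("jar",*top(d,75,5,(440,4),45))
E
python3 plan.py 440.5 4.4 32 100
```

```text
jar n 3457 z 74.05800498757633 rect [[441.5, 2.7], [54.7, 54.5], 10.1]
t 22.30 tcp [441.    4.  152.4] rpy [-180.     0.  -169.9] gap 85.4 grip 0.0 F [ 0.3 -0.6  1.2]
turn units about z: 0.03  q6 after ~-106 | shift after turn [  0.5   0.5 120.4] | shift now [  0.5   0.5 120.4]
```

apply_moves(steps=[[1,0,-0.8,20,0,0,0],[1,0,0,35,0,0,0],[1,0,0,35,0,0,0],[1,0,0,20,0,0,0],[1,0,0,11,0,0,0],[1,0,0,5,0,0,0],[0.8,0,0,0,0,0,0],[0.6,0,0,0,0,0,0]], squeeze=40)

```text
time: 23.1
tool_pos: [442.5, 3.2, 27.5]
tcp_rot: [-180.0, 0.1, -169.8]
ft_force: [0.3, -0.1, -0.1]
finger_gap: 68.5
grip_force: 0.0
```

apply_moves(steps=[[0.5,0,0,0,0,0,0],[0.4,0,0,0,0,0,0],[0.2,0,0,0,0,0,0],[0,0,0,0,0,0,0],[-1,0,0,0,0,0,0],[-1,0,0,0,0,0,0],[-1,0,0,0,0,0,0],[-1,0,0,0,0,0,0]])

```text
time: 23.9
tool_pos: [442.2, 3.1, 27.4]
tcp_rot: [-180.0, 0.1, -169.8]
ft_force: [-0.7, -0.6, 6.3]
finger_gap: 56.9
grip_force: 42.3
```

```bash
python3 plan.py 617 296 130 100;  python3 -c "
from bench import r;print(r.sense()['joint_pos'].round(1))"
```

```text
t 23.90 tcp [442.2   3.1  27.4] rpy [-1.800e+02  1.000e-01 -1.698e+02] gap 56.9 grip 42.3 F [-0.7 -0.6  6.3]
turn units about z: 0.03  q6 after ~-106 | shift after turn [-223.2  258.  -102.3] | shift now [-223.9  257.4 -102.3]
[  -6.2   -5.4  120.8   -0.    64.5 -106.4]
```

apply_moves(steps=[[-1,0,0,-15,0,0,0],[-1,0,0,-30,0,0,0],[-1,-8,9,-25,0,0,0],[-1,-18,21,-10,0,0,0],[-1,-26,30,0,0,0,0],[-1,-26,30,0,0,0,0],[-1,-26,30,0,0,0,0],[-1,-26,30,0,0,0,0]])

```text
time: 24.7
tool_pos: [543.2, 175.3, 106.1]
tcp_rot: [-180.0, -0.0, -169.8]
ft_force: [0.5, -0.3, -2.6]
finger_gap: 57.3
grip_force: 43.4
```

apply_moves(steps=[[-1,-26,30,0,0,0,0],[-1,-26,30,0,0,0,0],[-1,-22,25,0,0,0,0],[-1,-14,16,0,0,0,0],[-1,-6,7,0,0,0,0],[-1,0,0,0,0,0,0],[-1,0,0,0,0,0,0],[-1,0,0,0,0,0,0]])

```text
time: 25.5
tool_pos: [615.9, 295.5, 106.2]
tcp_rot: [-180.0, -0.0, -169.9]
ft_force: [0.5, -0.3, -2.8]
finger_gap: 56.8
grip_force: 43.4
```

```bash
python3 plan.py 617 296 80 100
python3 - <<'E'
from look import *
from scipy.optimize import least_squares
s,d=look("w12")
p,z=top(d,24,3,(617,296),58); show("well",p,z)
h=cv2.convexHull(p)[:,0]
f=least_squares(lambda c:np.hypot(h[:,0]-c[0],h[:,1]-c[1])-44,[617,296],loss="soft_l1"); print(f.x)
show("jar top",*top(d,75+s["tool_pos"][2]-27,6,s["tool_pos"],40))
E
```

```text
t 25.50 tcp [615.9 295.5 106.2] rpy [-180.    -0.  -169.9] gap 56.8 grip 43.4 F [ 0.5 -0.3 -2.8]
turn units about z: 0.02  q6 after ~-79 | shift after turn [-1.2  0.3 26.2] | shift now [-1.2  0.3 26.2]
well n 1765 z 22.83899397498511 rect [[605.2, 294.4], [61.7, 88.2], 8.8]
[618.1086024  296.27004125]
jar top n 11991 z 152.85040387790275 rect [[608.3, 294.2], [44.4, 81.0], 10.7]
```

View pics/w12.png

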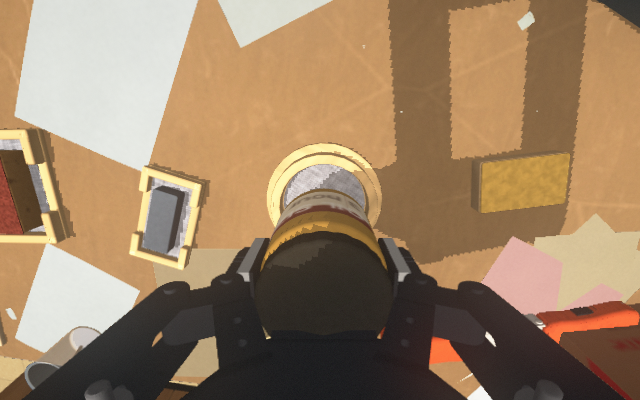

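The jar (322,285) is upright over the well (325,195). Lowering.

apply_moves(steps=[[-1,-2.5,0.2,10,0,0,0],[-1,0,0,18,0,0,0],[-1,0,0,15,0,0,0],[-1,0,0,11,0,0,0],[-1,0,0,8,0,0,0],[-1,0,0,4,0,0,0],[-1,0,0,2,0,0,0],[-1,0,0,1,0,0,0]])

```text
time: 26.35
tool_pos: [619.1, 297.5, 37.6]
tcp_rot: [180.0, 0.0, -169.8]
ft_force: [-0.7, -0.3, -2.8]
finger_gap: 56.9
grip_force: 43.4
```

apply_moves(steps=[[-1,0,0,1,0,0,0],[-1,0,0,1,0,0,0],[0.5,0,0,0,0,0,0],[0.6,0,0,0,0,0,0],[0.8,0,0,0,0,0,0],[1,0,0,0,0,0,0],[1,0,0,0,0,0,0],[1,0,0,0,0,0,0]])

```text
time: 27.15
tool_pos: [618.7, 297.3, 35.3]
tcp_rot: [180.0, -0.0, -169.8]
ft_force: [0.3, -0.1, 0.8]
finger_gap: 85.6
grip_force: 0.0
```

apply_moves(steps=[[1,0,0,-10,0,0,0],[1,0,0,-30,0,0,0],[1,0,0,-45,0,0,0],[1,0,0,-40,0,0,0],[1,0,0,0,0,0,0],[1,0,0,0,0,0,0],[1,0,0,0,0,0,0],[1,0,0,0,0,0,0]])

```text
time: 27.95
tool_pos: [617.6, 296.9, 158.1]
tcp_rot: [-180.0, -0.2, -169.8]
ft_force: [-0.7, -0.1, -0.7]
finger_gap: 85.3
grip_force: 0.0
```

```bash
python3 plan.py 425 -158 150 108.4
python3 - <<'E'
from look import *
s,d=look("w13")
show("jar",*top(d,84,5,(618,296),45))
show("well",*top(d,24,4,(618,296),60))
E
```

```text
t 27.95 tcp [617.6 296.9 158.1] rpy [-180.    -0.2 -169.8] gap 85.3 grip 0.0 F [-0.7 -0.1 -0.7]
turn units about z: -1.65  q6 after ~-87 | shift after turn [ 326.3 -370.8    9.5] | shift now [ 269.7 -413.8    9.3]
jar n 3546 z 83.02936458742302 rect [[618.7, 297.5], [54.8, 54.6], 55.2]
well n 1436 z 22.731638328799765 rect [[610.2, 294.5], [72.0, 88.5], 12.8]
```

The jar is seated (top +9 mm, offset about 1 mm). On to the brush.

apply_moves(steps=[[1,12,-19,0,0,0,0],[1,22,-34,0,0,0,0],[1,25,-38,0,0,0,0],[1,25,-38,0,0,0,0],[1,25,-38,0,0,0,0],[1,25,-38,0,0,0,0],[1,25,-38,0,0,0,0],[1,25,-38,0,0,0,0]])

```text
time: 28.8
tool_pos: [485.5, -13.0, 159.3]
tcp_rot: [180.0, -0.1, -169.8]
ft_force: [1.5, -0.7, 0.4]
finger_gap: 85.4
grip_force: 0.0
```

apply_moves(steps=[[1,25,-38,0,0,0,0],[1,25,-38,0,0,0,0],[1,20,-32,0,0,0,-0.8],[1,10,-15,0,0,0,-0.8],[1,5,-9,0,0,0,0],[1,0,0,0,0,0,0],[1,0,0,0,0,0,0],[1,0,0,0,0,0,0]])

```text
time: 29.6
tool_pos: [429.6, -156.4, 160.0]
tcp_rot: [180.0, -0.0, -161.8]
ft_force: [-0.4, 0.1, -0.4]
finger_gap: 85.5
grip_force: 0.0
```

```bash
python3 plan.py 425 -158 150 108.4
python3 - <<'E'
from look import *
s,d=look("w14"); np.savez("pics/w14.npz",**d)
P=cloud(d); 
m=(P[...,2]>5)&(P[...,2]<24)&(P[...,0]>300)&(P[...,0]<540)&(P[...,1]>-215)&(P[...,1]<-105)
n,l,st,c=cv2.connectedComponentsWithStats(np.uint8(m)); i=1+st[1:,4].argmax(); q=P[l==i]
c0=q[:,:2].mean(0);a=np.linalg.svd(q[:,:2]-c0)[2][0];a*=np.sign(a[0]);t=(q[:,:2]-c0)@a;b=(q[:,:2]-c0)@[-a[1],a[0]]
print("axis deg",np.degrees(np.arctan2(a[1],a[0])),"ends",c0+a*t.min(),c0+a*t.max(),np.ptp(t))
for lo in range(int(t.min()),int(t.max()),15):
    k=(t>=lo)&(t<lo+15)
    if k.sum()>3: print(np.round(c0+a*t[k].mean()+b[k].mean()*np.array([-a[1],a[0]]),1),"w %.1f h %.1f"%(np.ptp(b[k]),np.percentile(q[k,2],90)))
E
```

```text
t 29.60 tcp [ 429.6 -156.4  160. ] rpy [ 180.    -0.  -161.8] gap 85.5 grip 0.0 F [-0.4  0.1 -0.4]
turn units about z: -0.05  q6 after ~-135 | shift after turn [ 4.8 -0.1 10. ] | shift now [ 4.8 -0.1 10. ]
axis deg 18.557996589779506 ends [ 341.2364441  -187.25618348] [ 520.45621107 -127.0882982 ] 189.0499915127124
[ 349.2 -184.5] w 4.9 h 6.0
[ 362.7 -180.1] w 6.0 h 6.8
[ 376.9 -175.4] w 7.2 h 8.0
[ 391.1 -170.7] w 8.3 h 8.8
[ 405.3 -165.7] w 8.4 h 9.7
[ 419.7 -160.9] w 9.6 h 10.9
[ 433.5 -155.9] w 9.7 h 11.6
[ 448.  -151.3] w 9.8 h 11.9
[ 462.2 -146.6] w 11.0 h 12.7
[ 476.6 -141.8] w 12.3 h 14.1
[ 490.9 -137. ] w 14.7 h 16.4
[ 504.8 -132.4] w 19.4 h 18.7
[ 515.1 -129. ] w 17.1 h 18.2
```

View pics/w14.png

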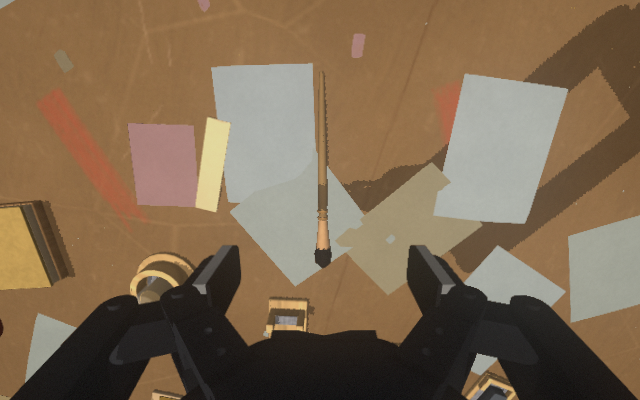

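The brush runs (321,70) to (322,262), its hair end toward +x. The axis is at 18.5° and the origin computes to (421,−161). I'll grip between the origin and the balance point.

apply_moves(steps=[[0.5,12.5,-1.2,20,0,0,0],[0.2,0,0,40,0,0,0],[0,0,0,40,0,0,0],[0,0,0,30,0,0,0],[0,0,0,15,0,0,0],[0,0,0,7,0,0,0],[0,0,0,3,0,0,0],[-0.3,0,0,0,0,0,0]], squeeze=25)

```text
time: 30.45
tool_pos: [418.4, -162.4, 5.8]
tcp_rot: [-180.0, 0.0, -161.8]
ft_force: [-0.3, 0.1, -0.2]
finger_gap: 30.5
grip_force: 0.0
```

apply_moves(steps=[[-0.5,0,0,0,0,0,0],[-0.6,0,0,0,0,0,0],[-0.8,0,0,0,0,0,0],[-1,0,0,0,0,0,0],[-1,0,0,0,0,0,0],[-1,0,0,0,0,0,0],[-1,0,0,0,0,0,0],[-1,0,0,0,0,0,0]])

```text
time: 31.25
tool_pos: [418.6, -162.9, 6.3]
tcp_rot: [-179.9, 0.1, -161.9]
ft_force: [-1.5, 0.6, 6.5]
finger_gap: 9.8
grip_force: 25.1
```

```bash
python3 plan.py 635.8 -135.2 90 104.7
```

```text
t 31.25 tcp [ 418.6 -162.9    6.3] rpy [-1.799e+02  1.000e-01 -1.619e+02] gap 9.8 grip 25.1 F [-1.5  0.6  6.5]
turn units about z: 0.69  q6 after ~-133 | shift after turn [-217.2  -28.4  -83.4] | shift now [-215.1  -41.4  -83.4]
```

apply_moves(steps=[[-1,0,0,-15,0,0,0],[-1,0,0,-35,0,0,0],[-1,0,0,-34,0,0,0],[-1,-15,-3,0,0,0,0],[-1,-30,-6,0,0,0,0.2],[-1,-40,-7,0,0,0,0.2],[-1,-40,-7,0,0,0,0.2],[-1,-40,-7,0,0,0,0.1]])

```text
time: 32.05
tool_pos: [585.9, -143.5, 89.3]
tcp_rot: [-180.0, 0.0, -165.4]
ft_force: [0.9, -1.0, 1.2]
finger_gap: 9.4
grip_force: 24.4
```

```bash
python3 plan.py 635.8 -135.2 90 104.7
```

```text
t 32.05 tcp [ 585.9 -143.5   89.3] rpy [-180.     0.  -165.4] gap 9.4 grip 24.4 F [ 0.9 -1.   1.2]
turn units about z: -0.02  q6 after ~-123 | shift after turn [-50.3  -4.6  -0.7] | shift now [-50.4  -4.5  -0.7]
```

apply_moves(steps=[[-1,-20,-1.5,0,0,0,0],[-1,-20,-2,0,0,0,0],[-1,-10,-1,0,0,0,0],[-1,0,0,0,0,0,0],[-1,0,0,0,0,0,0],[-1,0,0,0,0,0,0],[-1,0,0,0,0,0,0],[-1,0,0,0,0,0,0]])

```text
time: 32.85
tool_pos: [633.5, -135.7, 89.5]
tcp_rot: [-180.0, 0.0, -165.4]
ft_force: [-0.0, -0.2, -0.7]
finger_gap: 9.8
grip_force: 24.5
```

```bash
python3 plan.py 635.8 -135.2 28 104.7
python3 - <<'E'
from look import *
s,d=look("w15")
P=cloud(d); x,y,z=np.moveaxis(P,-1,0)
near=np.hypot(x-595,y+146)<35
p=P[near&(z>30)&(z<42)]; print("near saddle horns",cv2.kmeans(np.float32(p[:,:2]),2,None,(3,50,.1),5,cv2.KMEANS_PP_CENTERS)[2].round(1).tolist(),p.mean(0).round(1))
m=(z>70)&(z<110)&(x<s["tool_pos"][0]-25)&(x>450)&(abs(y+140)<50); q=P[m]; print(len(q))
c0=q.mean(0);a=np.linalg.svd(q-c0)[2][0];a*=np.sign(a[0]);print("brush axis",np.degrees(np.arctan2(a[1],a[0])),"tilt",np.degrees(np.arcsin(a[2])),"start",c0-a*((c0-q)@a).max(),c0)
E
```

```text
t 32.85 tcp [ 633.5 -135.7   89.5] rpy [-180.     0.  -165.4] gap 9.8 grip 24.5 F [-0.  -0.2 -0.7]
turn units about z: -0.01  q6 after ~-121 | shift after turn [-2.3 -0.  61.5] | shift now [-2.3 -0.  61.5]
near saddle horns [[601.4000244140625, -164.10000610351562], [592.7999877929688, -132.0]] [ 597.  -147.8   36.3]
2092
brush axis 14.76111311987378 tilt 3.388255447942945 start [ 536.4669179  -161.08931553   86.7775339 ] [ 574.19537075 -151.14841738   89.08749283]
```

View pics/w15.png

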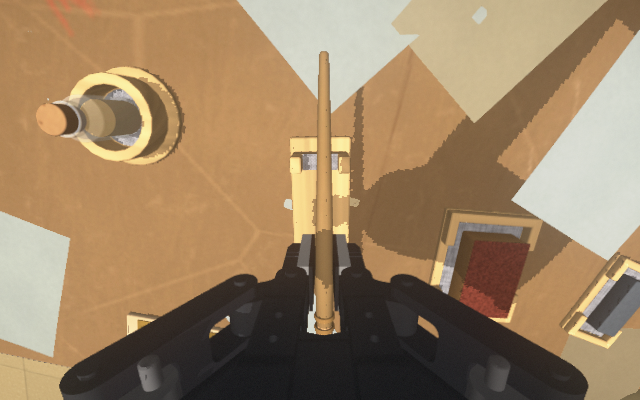

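The brush is level over the rest: axis 14.8°, rest at (320,190). I'll shift about 2 mm each way, then lower.

apply_moves(steps=[[-1,-2.2,-2.3,8,0,0,0],[-1,0,0,15,0,0,0],[-1,0,0,14,0,0,0],[-1,0,0,10,0,0,0],[-1,0,0,6,0,0,0],[-1,0,0,4,0,0,0],[-1,0,0,2,0,0,0],[-1,0,0,1,0,0,0]])

```text
time: 33.7
tool_pos: [636.9, -137.2, 29.5]
tcp_rot: [-180.0, 0.0, -165.3]
ft_force: [0.5, 0.6, 0.1]
finger_gap: 9.5
grip_force: 24.5
```

apply_moves(steps=[[-1,0,0,1,0,0,0],[-1,0,0,1,0,0,0],[-1,0,0,0,0,0,0],[-1,0,0,0,0,0,0],[-1,0,0,0,0,0,0],[-1,0,0,0,0,0,0],[-1,0,0,0,0,0,0],[-1,0,0,0,0,0,0]])

```text
time: 34.5
tool_pos: [637.2, -137.4, 28.4]
tcp_rot: [-180.0, 0.1, -165.3]
ft_force: [-2.3, 1.0, 5.7]
finger_gap: 9.4
grip_force: 25.1
```

Contact on the saddles (5.7 N, at the expected height). Release gently and rise.

apply_moves(steps=[[-0.7,0,0,0,0,0,0],[-0.5,0,0,0,0,0,0],[-0.3,0,0,0,0,0,0],[-0.1,0,0,0,0,0,0],[-0.1,0,0,0,0,0,0],[-0.1,0,0,-10,0,0,0],[-0.1,0,0,-30,0,0,0],[-0.1,0,0,-40,0,0,0]])

```text
time: 35.3
tool_pos: [634.8, -136.6, 106.1]
tcp_rot: [179.9, -0.2, -165.4]
ft_force: [1.2, -0.4, 0.0]
finger_gap: 38.5
grip_force: 0.0
```

apply_moves(steps=[[0,0,0,-45,0,0,0],[0,25,0,-30,0,0,0],[0,40,0,0,0,0,0],[0,40,0,0,0,0,0],[0,40,0,0,0,0,0],[0,30,0,0,0,0,0],[0,0,0,0,0,0,0],[0,0,0,0,0,0,0]])

```text
time: 36.1
tool_pos: [467.5, -181.8, 183.4]
tcp_rot: [-179.9, 0.1, -165.4]
ft_force: [0.6, 0.0, -0.2]
finger_gap: 42.4
grip_force: 0.0
```

Run:
```python
from look import *
from bench import r
s,w=look("w16"); d=r.snapshot("top"); d["depth"]=cv2.medianBlur(d["depth"],3); d["T"]=d["T"].copy()
print(s["tool_pos"],s["finger_gap"])
cv2.imwrite("pics/fin.png",np.hstack([cv2.resize(d["color"][125:205,190:470],None,fx=2.8,fy=2.8,interpolation=cv2.INTER_CUBIC)]))
for n,v in(("top",d),("wrist",w)):
  for k,h,t,c,rad in(("jar",84,5,(618,296),40),("vial",76,7,(601.5,-296),25),("block",29,5,(654,13.5),50),("stone",20,3,(658,158),40)):
    try: show(n+" "+k,*top(v,h,t,c,rad))
    except cv2.error: pass
  P=cloud(v);x,y,z=np.moveaxis(P,-1,0)
  u=np.array([.967,.254]);L=(x-639.5)*u[0]+(y+135.5)*u[1];B=-(x-639.5)*u[1]+(y+135.5)*u[0]
  for lo in range(-115,125,20):
    m=(L>lo)&(L<lo+20)&(abs(B)<11)&(z>24)
    if m.sum()>4: print(n,lo+10,"n",m.sum(),"lat %.1f z %.1f Lmax %.1f Lmin %.1f"%(B[m].mean(),np.percentile(z[m],80),L[m].max(),L[m].min()))
```

```text
[ 467.52047971 -181.80580488  183.42454796] 42.357833303599165
top jar n 346 z 82.95956023189633 rect [[617.3, 297.5], [50.6, 52.0], 0.3]
top block n 425 z 27.732525744289454 rect [[654.2, 15.0], [71.4, 45.8], 10.9]
top stone n 139 z 19.292607050271936 rect [[656.1, 159.2], [20.7, 58.6], 77.7]
top -105 n 7 lat 5.6 z 573.2 Lmax -96.9 Lmin -113.3
top -85 n 11 lat 0.2 z 25.3 Lmax -75.1 Lmin -95.0
top -65 n 20 lat 0.9 z 28.3 Lmax -55.3 Lmin -74.8
top -45 n 24 lat 1.1 z 29.3 Lmax -35.5 Lmin -53.1
top -25 n 24 lat 0.8 z 29.9 Lmax -15.7 Lmin -34.1
top -5 n 28 lat 1.0 z 32.3 Lmax 5.0 Lmin -14.7
top 15 n 27 lat 1.0 z 33.7 Lmax 24.0 Lmin 5.6
top 35 n 27 lat 0.5 z 33.5 Lmax 44.7 Lmin 25.0
top 55 n 32 lat 0.7 z 35.9 Lmax 63.7 Lmin 45.9
top 75 n 44 lat 1.6 z 38.4 Lmax 84.5 Lmin 65.6
top 95 n 38 lat 2.0 z 41.0 Lmax 102.7 Lmin 85.1
wrist vial n 21 z 73.18004612974843 rect [[593.4, -300.7], [2.5, 15.1], 50.2]
wrist block n 646 z 28.37704392664548 rect [[660.0, 14.5], [77.6, 28.4], 50.6]
wrist -105 n 23 lat -1.1 z 25.6 Lmax -95.1 Lmin -101.2
wrist -85 n 77 lat -0.8 z 26.9 Lmax -75.7 Lmin -94.9
wrist -65 n 85 lat -1.0 z 28.5 Lmax -55.1 Lmin -74.9
wrist -45 n 105 lat -0.9 z 29.8 Lmax -35.3 Lmin -54.6
wrist -25 n 101 lat -1.0 z 31.0 Lmax -15.0 Lmin -34.6
wrist -5 n 108 lat -0.6 z 32.1 Lmax 4.7 Lmin -14.7
wrist 15 n 82 lat -1.2 z 33.0 Lmax 17.4 Lmin 5.0
```

View pics/fin.png

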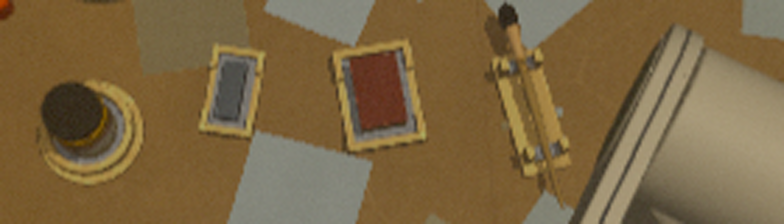

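The final top view shows the jar (75,120), stone (232,90), block (380,90) and brush (530,100) in their holders. All heights match seating, and offsets are under about 3 mm. The arm hides the vial here, but it was verified after release. Handing in.

```bash
python3 -c "
from bench import r;print(r.hand_in())"
```

```text
the job is handed in; nothing more can be done
None
```

All five tools are back in their own holders, each measured within about 3 mm of centre at its seated height, and the job was handed in at about 36 s of the 125 s allowed; `hand_in` returned no verdict.

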